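Set the tablet dispenser's selector ring to the open jar

ROBOT

A 6-joint arm with a two-finger parallel gripper is mounted at the origin on the work surface. World frame = base frame: x ahead of the robot, y to its left, z up, the work surface at z = 0. Lengths are in m, angles in rad, forces in N, time in s.
With the tool pointing down it reaches from about 0.425 to 0.95 m from the base axis. Payload 3.5 kg.
Tool frame: the origin (TCP) lies midway between the tips of the shut fingers; the grasp point (between the pads) lies 19 mm behind it; z points along the fingers, x is the direction in which the jaws open and shut, and the axes are right-handed (so a half turn about z gives the same grasp; the last joint's range is limited). The gripper opens to 85 mm and grips with 20 to 120 N. Pads are 22 mm wide; open, the fingers measure 114 mm over their backs; the gripper's body (76 mm by 85 mm) begins 54 mm behind the grasp point. The pads swing forward as they close: fully open they stand 13 mm farther back than shut.
Start: joints at [-1.433, 0.286, 1.577, -0, 1.279, -0.15], TCP at [0.192, -0.647, 0.231] pointing down, gripper open.
Joint ranges: [-2.77, 2.77], [-0.9, 2.22], [0.21, 2.48], [-1.53, 4.67], [0.24, 2.81], [-2.84, 2.84]. Speed limits (rad/s): [2.79, 2.79, 3.14, 3.14, 3.14, 3.14].

INTERFACE

Orientations are given as a unit quaternion [x, y, z, w].
In Python, from plant import readout, optics, ctrl gives the robot as it stands. The module is installed in compiled form; this text tells all that it offers.
- The arm moves only by the shell command python3 -m crank 'ROWS' [OPENING] [FORCE]. ROWS is text: rows parted by semicolons, each of 6 numbers parted by spaces: the shift along the tool's x, y, z in mm, then the turn, a rotation vector about the tool's x, y, z in rad. In form: dx dy dz ax ay az; .... A call has 1 to 5 rows; each row shifts and turns the commanded pose from where the row before left it, along the tool's axes as they then stand; what a row does not reach is not made up. A row lasts 1/8 s, in which the tool goes at most 62.5 mm and 10.7 degrees, less where a joint would pass 70% of its speed; a pose out of reach is approached as far as the arm can. A call is refused whole if a number of a shift passes 62.5 or a number of a turn 0.188, either way. A call with a gripper value outside its range is refused whole. OPENING is the opening, from -1 (shut) to 1 (fully open), set as the call begins (- or left out, the last holds). The fingers move at their own pace and stop on an object; FORCE is the grip in N (left out, the last holds). Time passes only in rows, so rows that do not move let the fingers close. It gives the time, the measured TCP pose, the force and the opening at its end, in the units of the state.
- readout.get_state(): the state, without advancing time (a new reading comes with each control period).
- optics.read_camera(name): name is "side" or "top"; returns the picture (384x512x3 uint8, red, green, blue); there is no depth.
- optics.calibration(name): a dict with "mtx" (3x3 intrinsics, pixels), "dist_coeffs" ([k1, k2, p1, p2, k3] as OpenCV has them; the pictures are not rectified), "rvec" (rotation vector, rad) and "tvec" (3), from world to camera coordinates, as OpenCV has them. Camera axes: x right, y down, z forward; pixel columns grow to the right and rows downward; lengths in m; the calibration is good to about 2 mm. A picture is of the moment at which its call begins. calibration takes no time and is no camera call.
- ctrl.sign_off(): hands the job in, once; it reports no verdict.
Trained networks look in the newest picture that a camera, given by its name, has taken for a name from the list of things; names that differ only in an ending like _2 or _b are one class to them, and where a whole thing is asked for, a point or a joint stands for the part that bears it (a point fixed in the world has none). Each returns a list of dicts, best first, with "p" (0 to 1); they miss things now and then, are a little off and sometimes report something else, mostly with a low value. They report only what shows in the picture. A call takes as long as a camera call. They do not tell look-alikes from the thing itself.
- optics.recognise(camera, thing): "xy" ([column, row] as shares, 0 to 1, of the picture: columns of its width, rows of its height, amid what is visible of it).
The state is a dict: "time": time; "qpos": joint angles; "dq": joint speeds; "joint_efforts": joint torques, N m; "eef_pos": TCP position; "tcp_rot": TCP orientation; "contact_force": force on the tool from outside, world axes, zero at the start; "wrist_torque": the same for the moment, N m; "opening": opening from 0.0 (shut) to 1.0 (fully open).
Only numpy, scipy, OpenCV 4.12 (cv2) and the standard library are available. Lean on these libraries where they do the work, as an engineer would, in place of code of your own. Each camera call takes 0.05 s, during which the arm holds its last target.

TASK

One of the two jars under the tablet dispenser's chutes is open and empty, the other is capped. Turn the thin black selector ring until its tab points straight out over the middle of the chute that feeds the open jar, then let go. The selector ring is sandwiched between two fixed metal rings: keep off those, and leave both jars standing where they are.

Things in the scene. Friction and masses are not known exactly. Their poses are not given: they have to be found in the camera images.
- dispenser: Tablet dispenser, fixed on the table: a white drum 108 mm across on a steel foot 144 mm across, 216 mm tall in all, axis vertical, two chutes. Origin on the axis at table height; x points midway between the chutes. Its shoulder, 60 mm across at the top, lies 148 mm above the table; over it a 44 mm neck, then three stacked rings: fixed, selector, fixed.
- ring_center (a point): Centre of the black knurled selector ring, on its axis, half-way up, 188.5 mm above the table. The ring is 60 mm in outer diameter, 14 mm high, turns about the vertical axis with a light, even drag (0.12 N m) and stays where left. The fixed rings 1.5 mm above and below it are 52 mm in diameter, so it stands 4 mm proud of them all round.
- tab_tip (a point): Middle of the outer end of the selector ring's one tab: a black bar 12 mm wide and 12 mm high that sticks straight out from the ring, from its rim 30 mm from the axis to this point 62 mm from the axis, at the ring's mid-height.
- selector (a joint): Angle of the selector ring, rad, growing anticlockwise seen from above. 0: tab points midway between the two chutes; +1.05: tab points along the middle of the left chute; -1.05: along the middle of the right chute. Stops at -1.45 and +1.45, beyond both chutes.
- lower_ring: Fixed aluminium ring just under the selector ring, 52 mm in diameter, 14 mm high; origin on the axis at its underside, 166 mm above the table. Not to be touched.
- upper_ring: Fixed aluminium ring just over the selector ring, 52 mm in diameter, 14 mm high, with a cap 40 mm in diameter and 5 mm high on it; origin on the axis at its underside, 197 mm above the table. Not to be touched.
- left_chute (a point): Mid-width of the lip of the steel chute that lies anticlockwise (seen from above) from the middle between the chutes: a sloping trough 40 mm wide that runs straight out from the drum; the lip is 108 mm from the axis and 105 mm above the table. The chutes stay below 145 mm.
- right_chute (a point): The same for the other chute, clockwise from the middle between the chutes.
- open_jar_mid (a point): Open jar, without a cap: amber plastic, 72 mm in diameter, 88 mm high, mouth 58 mm across, standing loose on the table under the lip of one of the chutes (either one), about 136 mm from the dispenser's axis. The point is on its axis, 44 mm above its underside.
- capped_jar_mid (a point): Jar of the same size closed with a white screw cap 70 mm across, 96 mm high in all, standing loose under the other chute. The point is on its axis, 48 mm above its underside.
Mind the look-alikes: they are no part of the job. What is shaped like the part that bears open_jar_mid but purple or turquoise is not meant.

How it is judged:
By the outcome, as a careful person would: the job done as asked, in the order asked, and still so for the second after the job is handed in, with the robot touching nothing.
It also fails if it takes over 35 s, if anything falls off the work surface, if the arm or the gripper's body presses on something with over 40 N, if the wrist force passes 120 N, or if a joint passes its speed limit or range.

## Working session

There is one attempt and no reset: what is moved stays moved. The work goes in short steps, Python scripts to look and compute and a shell command to move; the robot and the scene stay as the last step left them, time stands still between calls to the robot, and variables do not carry over. Pictures are saved under pics/ and viewed, and the job is handed in when it is done.

```bash
mkdir -p pics; ls; python3 - <<'E'
from plant import readout, optics
import cv2,json
s=readout.get_state();print(s)
for c in("side","top"):
    im=optics.read_camera(c);cv2.imwrite(f"pics/{c}0.png",im[:,:,::-1])
    print(c,optics.calibration(c))
    for t in("dispenser","ring_center","tab_tip","left_chute","right_chute","open_jar_mid","capped_jar_mid"):
        print(t,[(round(d["p"],2),[round(d["xy"][0]*512),round(d["xy"][1]*384)]) for d in optics.recognise(c,t)])
E
```

```text
pics
{'time': 0.0, 'qpos': array([-1.43299949e+00,  2.87187342e-01,  1.57817630e+00, -6.67029337e-07,
        1.27862765e+00, -1.50001196e-01]), 'dq': array([ 0.0007383 , -0.00147676, -0.00015693,  0.00136777, -0.0001949 ,
        0.0009744 ]), 'joint_efforts': array([-1.77357292e-04, -4.05985630e+01, -2.92626679e+01, -1.77395177e-04,
        5.78504551e-03, -2.88679454e-07]), 'eef_pos': array([ 0.19152827, -0.64656508,  0.22993312]), 'tcp_rot': array([ 0.80119905, -0.59839672, -0.00084308, -0.00085298]), 'contact_force': array([ 0.58515284, -0.15257831,  0.16162255]), 'wrist_torque': array([ 0.02695053, -0.03465175, -0.00384027]), 'opening': 1.0007103388595193}
side {'mtx': array([[379.30741296,   0.        , 250.14074046],
       [  0.        , 379.30741296, 196.59859297],
       [  0.        ,   0.        ,   1.        ]]), 'dist_coeffs': array([0.00675336, 0.        , 0.        , 0.        , 0.        ]), 'rvec': array([ 2.42083769, -0.17895215,  0.07425001]), 'tvec': array([-0.53118195,  0.191166  ,  0.82040943])}
dispenser [(0.57, [250, 200])]
ring_center []
tab_tip [(0.9, [258
[... 213 characters left out ...]
: array([[377.14649789,   0.        , 254.91270516],
       [  0.        , 377.14649789, 189.83596704],
       [  0.        ,   0.        ,   1.        ]]), 'dist_coeffs': array([-0.10031593,  0.        ,  0.        ,  0.        ,  0.        ]), 'rvec': array([ 2.16206812, -2.15441784,  0.13422492]), 'tvec': array([0.06241298, 0.54941192, 0.94884411])}
dispenser [(0.6, [236, 183])]
ring_center [(0.73, [247, 186])]
tab_tip [(0.8, [240, 164])]
left_chute [(0.72, [238, 185])]
right_chute [(0.84, [241, 191]), (0.61, [239, 164])]
open_jar_mid [(0.85, [218, 128]), (0.77, [192, 170]), (0.75, [160, 133]), (0.66, [209, 254])]
capped_jar_mid [(0.67, [281, 155]), (0.57, [237, 184]), (0.37, [238, 161])]
```

```bash
python3 - <<'E'
import cv2
for c,(x0,x1,y0,y1) in {"side":(140,340,120,270),"top":(140,340,100,280)}.items():
    im=cv2.imread(f"pics/{c}0.png");cv2.imwrite(f"pics/{c}0c.png",cv2.resize(im[y0:y1,x0:x1],None,fx=3.3,fy=3.3,interpolation=cv2.INTER_CUBIC))
E
```

```text
(no output)
```

View pics/side0.png

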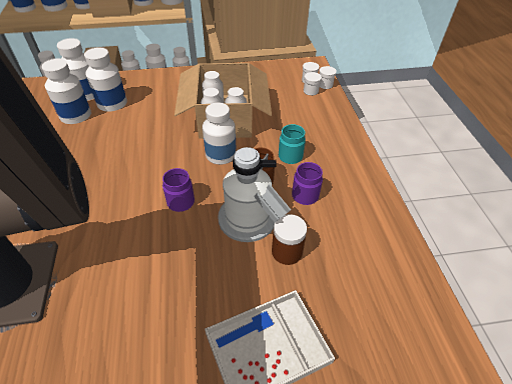

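View pics/top0.png

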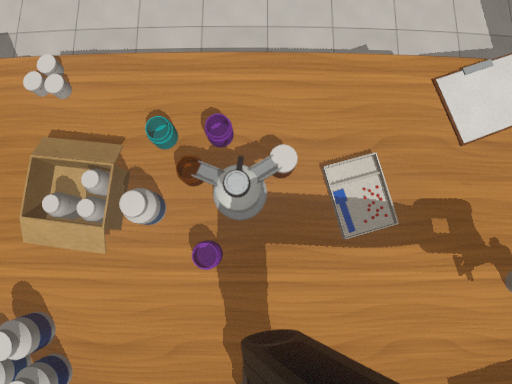

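```bash
sleep 1
```

```text
(no output)
```

View pics/side0c.png

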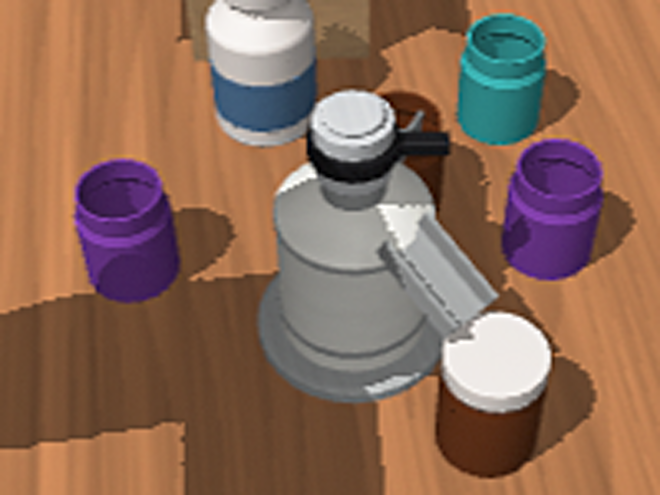

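View pics/top0c.png

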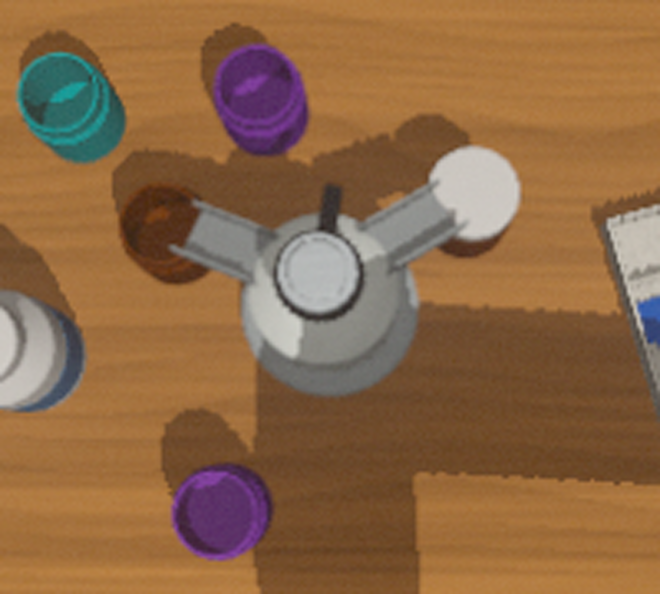

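```bash
cat > h.py <<'E'
import numpy as np,cv2
from plant import readout, optics
def ray(c,px,z):
    k=optics.calibration(c);R=cv2.Rodrigues(k["rvec"])[0];t=k["tvec"]
    u=cv2.undistortPoints(np.array([[px]],float),k["mtx"],k["dist_coeffs"])[0,0]
    o=-R.T@t;d=R.T@np.array([u[0],u[1],1]);return o+d*(z-o[2])/d[2]
def proj(c,P):
    k=optics.calibration(c);return cv2.projectPoints(np.array(P,float).reshape(-1,3),k["rvec"],k["tvec"],k["mtx"],k["dist_coeffs"])[0][:,0]
E
python3 - <<'E'
from h import *
P={}
for n,c,px,z in [("cap","top",(236.4,182.4),.216),("open","top",(188.5,166.7),.088),("capd","top",(283.6,158.2),.096),("tab","top",(240.9,156.7),.194),("ll","top",(195.5,168.2),.105),("rl","top",(276.4,162),.105),
 ("cap","side",(140+352/3.3,120+115/3.3),.216),("capd","side",(140+497/3.3,120+357/3.3),.096),("tab","side",(140+447/3.3,120+141/3.3),.1885)]:
    p=ray(c,px,z);print(c,n,p.round(4))
    if n=="cap":C=p
    d=p-C;print("   ",np.hypot(*d[:2]).round(4),np.degrees(np.arctan2(d[1],d[0])).round(1))
print(-cv2.Rodrigues(optics.calibration("side")["rvec"])[0].T@optics.calibration("side")["tvec"])
E
```

```text
top cap [0.5424 0.1039 0.216 ]
    0.0 0.0
top open [0.5999 0.2298 0.088 ]
    0.1385 65.5
top capd [ 0.6204 -0.0061  0.096 ]
    0.1349 -54.7
top tab [0.6028 0.0956 0.194 ]
    0.061 -7.8
top ll [0.593  0.2095 0.105 ]
    0.1171 64.4
top rl [0.609  0.0122 0.105 ]
    0.1133 -54.0
side cap [0.5441 0.1016 0.216 ]
    0.0 0.0
side capd [ 0.6222 -0.009   0.096 ]
    0.1353 -54.8
side tab [0.6052 0.0981 0.1885]
    0.0611 -3.2
[ 0.46262546 -0.4680635   0.74743868]
```

```bash
cat > ov.py <<'E'
from h import *
import sys
def draw(c,src,out,C,yaw,sel,box,f=4):
    im=cv2.imread(src);x0,x1,y0,y1=box
    im=cv2.resize(im[y0:y1,x0:x1],None,fx=f,fy=f,interpolation=cv2.INTER_CUBIC)
    def pl(P,col):
        q=((proj(c,P)-[x0,y0]+.5)*f);cv2.polylines(im,[np.round(q).astype(int)],False,col,1)
    th=np.linspace(0,2*np.pi,60)
    circ=lambda x,y,z,r:np.c_[x+r*np.cos(th),y+r*np.sin(th),0*th+z]
    pl(circ(*C,.216,.02),(0,255,0));pl(circ(*C,.1955,.03),(0,255,255));pl(circ(*C,0,.072),(0,255,0))
    def bar(a,r0,r1,w,z0,z1,col):
        R=np.array([[np.cos(a),-np.sin(a)],[np.sin(a),np.cos(a)]])
        p=np.array([[r0,-w],[r1,-w],[r1,w],[r0,w]])@R.T+C
        pl(np.c_[p,[z0,z1,z1,z0]],col)
    bar(yaw+sel,.03,.062,.006,.1945,.1945,(0,0,255))
    for s in(1.05,-1.05):
        bar(yaw+s,.054,.108,.02,.14,.105,(255,0,0))
    cv2.imwrite(out,im)
E
python3 - <<'E'
from ov import *
C=np.array([.543,.103])
draw("top","pics/top0.png","pics/ovt.png",C,np.radians(5.2),np.radians(-10.5),(165,305,120,230),5)
draw("side","pics/side0.png","pics/ovs.png",C,np.radians(5.2),np.radians(-10.5),(205,325,130,250),5)
E
```

```text
(no output)
```

View pics/ovt.png

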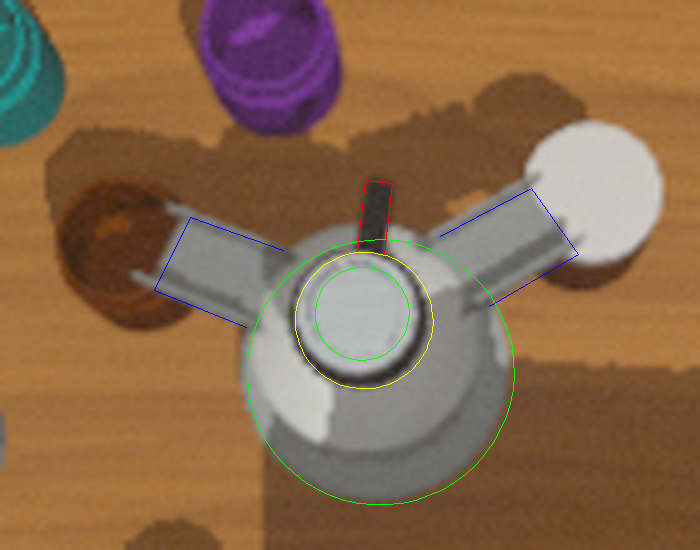

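View pics/ovs.png

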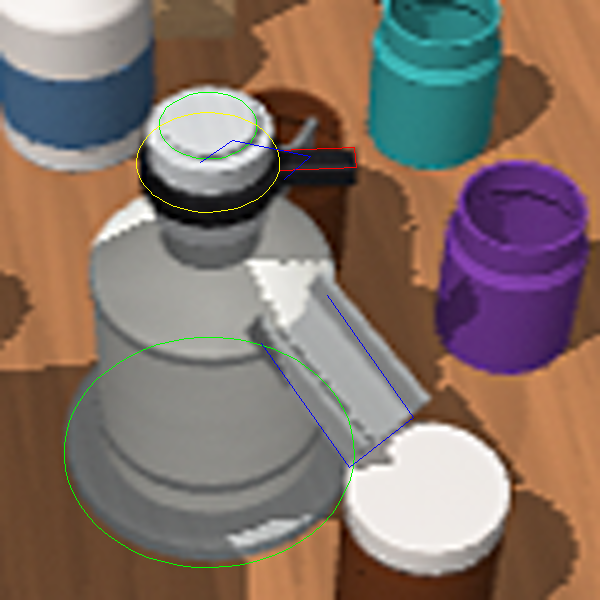

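Candidates for the open jar in the top view are amber (192,170), purple (218,128), purple (207,255), turquoise (160,133) and capped amber/white (281,155). The amber uncapped one under the left chute is the match; the close crop shows its open, empty mouth. That makes the target selector +1.05, about 65.4° in world. The tab is at about −5.3° now. I'll go and grip the tab.

```bash
python3 -m crank '0 0 -25 0 0 0.13; 0 0 -25 0 0 0.13; 0 0 -25 0 0 0.13; -55 -23 0 0 0 0; -55 -23 0 0 0 0' 1 20; python3 -m crank '-55 -23 0 0 0 0; -55 -23 0 0 0 0; -55 -23 0 0 0 0; -55 -23 0 0 0 0; -55 -23 0 0 0 0'
```

```text
time: 1.42
eef_pos: [0.2489, -0.5417, 0.3067]
tcp_rot: [-0.669, 0.743, -0.0, -0.0]
contact_force: [0.2, -0.3, 0.0]
opening: 0.999
time: 2.05
eef_pos: [0.3917, -0.2789, 0.3067]
tcp_rot: [-0.67, 0.742, -0.001, 0.0]
contact_force: [0.5, -0.8, -0.3]
opening: 0.997
```

```bash
python3 -m crank '-55 -23 0 0 0 0; -55 -23 0 0 0 0; -55 -23 0 0 0 0; -55 -23 0 0 0 0; -55 -23 0 0 0 0'; python3 -m crank '-55 -23 0 0 0 0; -55 -23 0 0 0 0; 0 0 0 0 0 0'; python3 - <<'E'
from h import *
from scipy.spatial.transform import Rotation as R
s=readout.get_state();M=R.from_quat(s["tcp_rot"]).as_matrix();print(s["eef_pos"],M.round(3),s["qpos"].round(2))
print(M.T@(np.array([.595,.098,.172])-s["eef_pos"])*1000)
for c in("side","top"):cv2.imwrite(f"pics/{c}1.png",optics.read_camera(c)[:,:,::-1])
im=np.hstack([cv2.imread("pics/side1.png")[80:280,150:350],cv2.imread("pics/top1.png")[80:280,150:350]]);cv2.imwrite("pics/b1.png",cv2.resize(im,None,fx=2,fy=2))
E
```

```text
time: 2.68
eef_pos: [0.5342, -0.0169, 0.3068]
tcp_rot: [-0.67, 0.742, -0.001, 0.0]
contact_force: [1.0, -1.0, 0.6]
opening: 0.996
time: 3.05
eef_pos: [0.5912, 0.0893, 0.3058]
tcp_rot: [-0.672, 0.741, 0.0, -0.0]
contact_force: [-0.4, -0.6, 0.1]
opening: 0.999
[0.59124857 0.08933472 0.3057543 ] [[-0.097 -0.995 -0.001]
 [-0.995  0.097  0.001]
 [-0.001  0.001 -1.   ]] [-0.02  0.07  1.69  0.    1.38  1.65]
[ -8.91160114  -2.98287113 133.75746725]
```

View pics/b1.png

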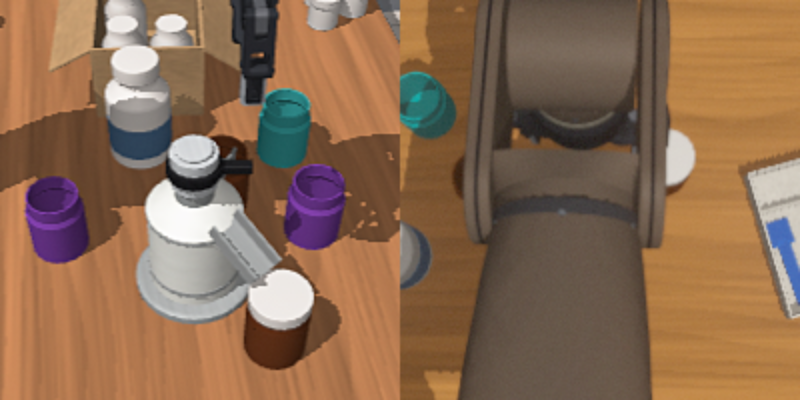

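Side view: the gripper hangs above the tab, with fingers at about (252,60) in the crop and the tab at (235,167). I'll centre it and lower it.

```bash
python3 -m crank '-9 -3 40 0 0 0; 0 0 40 0 0 0; 0 0 27 0 0 0; 0 0 15 0 0 0; 0 0 11 0 0 0'; python3 - <<'E'
from h import *
for c in("side","top"):cv2.imwrite(f"pics/{c}2.png",optics.read_camera(c)[:,:,::-1])
im=cv2.imread("pics/side2.png")[90:270,180:340];cv2.imwrite("pics/b2.png",cv2.resize(im,None,fx=3.3,fy=3.3,interpolation=2))
E
```

```text
time: 3.78
eef_pos: [0.5946, 0.0936, 0.1734]
tcp_rot: [-0.67, 0.743, -0.0, 0.0]
contact_force: [0.1, 0.3, 0.6]
opening: 0.998
```

View pics/b2.png

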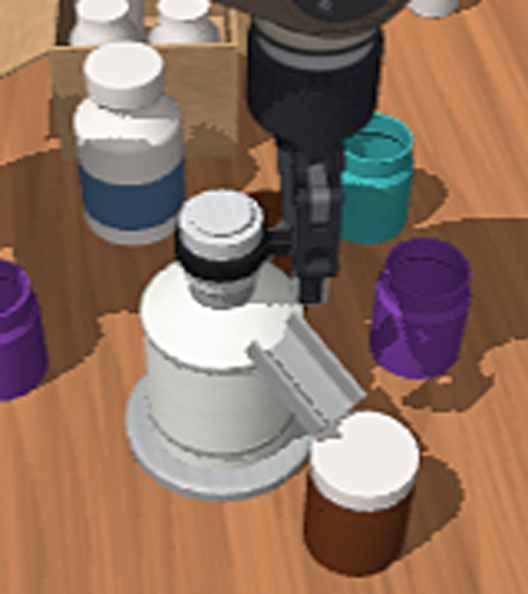

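The fingers straddle the tab and clear the rings, with the near finger at about (312,220) in the crop. Closing gently.

```bash
python3 -m crank '0 0 0 0 0 0; 0 0 0 0 0 0; 0 0 0 0 0 0; 0 0 0 0 0 0; 0 0 0 0 0 0' -1 20; python3 -m crank '0 0 0 0 0 0; 0 0 0 0 0 0'
```

```text
time: 4.5
eef_pos: [0.5949, 0.0957, 0.174]
tcp_rot: [-0.67, 0.743, 0.0, 0.001]
contact_force: [0.6, 3.3, 1.7]
opening: 0.149
time: 4.75
eef_pos: [0.5949, 0.0956, 0.1739]
tcp_rot: [-0.67, 0.743, 0.0, 0.001]
contact_force: [1.8, 5.1, 1.8]
opening: 0.144
```

```bash
python3 - <<'E'
from h import *
from scipy.spatial.transform import Rotation as R
s=readout.get_state();M=R.from_quat(s["tcp_rot"]).as_matrix();p=s["eef_pos"]
a0=np.arctan2(M[1,0],M[0,0]);C=np.array([.543,.103]);d=p[:2]-C
r=np.hypot(*d);ph=np.arctan2(d[1],d[0]);print(p,s["contact_force"],s["opening"],np.degrees(a0),r,np.degrees(ph))
cv2.imwrite("pics/side3.png",optics.read_camera("side")[:,:,::-1])
cv2.imwrite("pics/b3.png",cv2.resize(cv2.imread("pics/side3.png")[120:240,200:320],None,fx=4.5,fy=4.5,interpolation=2))
# step geometry of arc, 7 steps
n=9;tot=np.radians(65.4)-ph;st=tot/n
dl=np.array([r*np.cos(st)-r, r*np.sin(st)]) # in radial/tangent frame at phi
# tool frame relative to radial frame
e=np.array([np.cos(ph),np.sin(ph)]);t=np.array([-e[1],e[0]])
w=e*dl[0]+t*dl[1];print("step deg",np.degrees(st),"dx,dy mm",w@M[:2,0]*1e3,w@M[:2,1]*1e3,"az",-st)
E
```

```text
[0.59488567 0.09560277 0.17392416] [1.77925079 5.14311007 1.78538791] 0.1438406077404678 -95.90278611285746 0.05241031883703895 -8.113860292608715
step deg 8.168206699178747 dx,dy mm -7.461387962057498 0.24402969739827196 az -0.14256210088412713
```

View pics/b3.png

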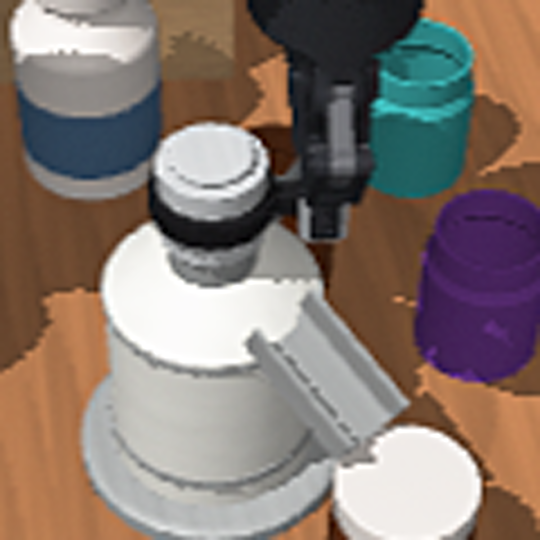

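Gripped: opening 12.2 mm equals the tab width, and the rings are clear. Now the arc, in parts.

```bash
python3 -m crank '-7.5 0.3 0 0 0 -0.143; -7.5 0.3 0 0 0 -0.143; -7.5 0.3 0 0 0 -0.143; -7.5 0.3 0 0 0 -0.143'; python3 - <<'E'
from h import *
from scipy.spatial.transform import Rotation as R
s=readout.get_state();M=R.from_quat(s["tcp_rot"]).as_matrix();p=s["eef_pos"]
C=np.array([.543,.103]);d=p[:2]-C
print(p,s["contact_force"],s["wrist_torque"],s["opening"],np.degrees(np.arctan2(M[1,0],M[0,0]))+90,np.hypot(*d),np.degrees(np.arctan2(d[1],d[0])))
E
```

```text
time: 5.3
eef_pos: [0.5921, 0.1249, 0.1741]
tcp_rot: [0.853, -0.522, 0.002, -0.003]
contact_force: [6.7, 5.3, -1.9]
opening: 0.147
[0.59211524 0.12493113 0.17414342] [ 6.69927301  5.25241762 -1.94550664] [ 0.8365189  -0.91944404 -0.28874651] 0.14652561628846605 27.12579381927624 0.05378922793330063 24.061908203234868
```

```bash
python3 -m crank '-7.5 0.3 0 0 0 -0.134; -7.5 0.4 0 0 0 -0.134; -7.5 0.5 0 0 0 -0.134; -7.5 0.5 0 0 0 -0.134; -7.5 0.5 0 0 0 -0.134'; python3 -m crank '0 0 0 0 0 0;0 0 0 0 0 0'; python3 - <<'E'
from h import *
from scipy.spatial.transform import Rotation as R
s=readout.get_state();M=R.from_quat(s["tcp_rot"]).as_matrix();p=s["eef_pos"]
C=np.array([.543,.103]);d=p[:2]-C
print(p,s["contact_force"],s["wrist_torque"],s["opening"],np.degrees(np.arctan2(M[1,0],M[0,0]))+90,np.hypot(*d),np.degrees(np.arctan2(d[1],d[0])))
for c in("side","top"):cv2.imwrite(f"pics/{c}4.png",optics.read_camera(c)[:,:,::-1])
cv2.imwrite("pics/b4.png",cv2.resize(np.hstack([cv2.imread("pics/side4.png")[120:270,200:320],cv2.imread("pics/top4.png")[100:250,165:305]]),None,fx=3,fy=3,interpolation=2))
E
```

```text
time: 5.92
eef_pos: [0.5658, 0.1521, 0.1743]
tcp_rot: [0.977, -0.212, 0.003, -0.003]
contact_force: [6.2, 8.9, -0.9]
opening: 0.139
time: 6.18
eef_pos: [0.5654, 0.1522, 0.1742]
tcp_rot: [0.977, -0.213, 0.003, -0.003]
contact_force: [6.1, 10.3, -0.6]
opening: 0.136
[0.56539853 0.15220562 0.1742282 ] [ 6.10529245 10.27312559 -0.59836341] [ 1.55062869 -0.82409163  0.14890071] 0.13591723338851414 65.38502988170433 0.05406373452357186 65.52485068503869
```

View pics/b4.png

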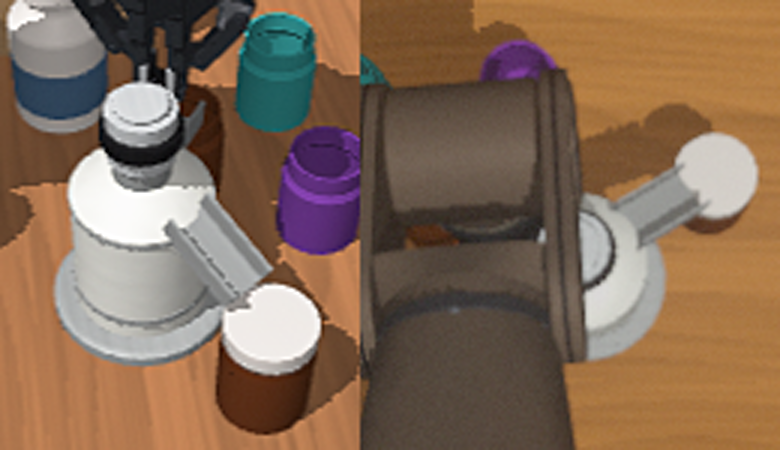

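```bash
python3 -m crank '0 0 0 0 0 0; 0 0 0 0 0 0; 0 0 0 0 0 0; 0 0 0 0 0 0; 0 0 0 0 0 0' 0.6; python3 -m crank '0 0 -15 0 0 0; 0 0 -35 0 0 0; 0 0 -50 0 0 0; 20 40 -20 0 0 0; 25 54 0 0 0 0'; python3 -m crank '25 54 0 0 0 0; 25 54 0 0 0 0; 25 54 0 0 0 0; 25 54 0 0 0 0; 25 54 0 0 0 0';  python3 - <<'E'
from ov import *
for c in("side","top"):cv2.imwrite(f"pics/{c}5.png",optics.read_camera(c)[:,:,::-1])
C=np.array([.543,.103])
draw("top","pics/top5.png","pics/ovt5.png",C,np.radians(5.2),1.05,(165,305,120,230),5)
cv2.imwrite("pics/b5.png",cv2.resize(np.hstack([cv2.imread("pics/side5.png")[120:240,200:320],cv2.imread("pics/top5.png")[120:240,165:305]]),None,fx=3,fy=3,interpolation=2))
E
```

```text
time: 6.9
eef_pos: [0.5636, 0.1494, 0.1733]
tcp_rot: [0.977, -0.214, -0.0, 0.0]
contact_force: [0.2, -0.5, 0.7]
opening: 0.799
time: 7.52
eef_pos: [0.5666, 0.0452, 0.2982]
tcp_rot: [0.977, -0.212, 0.004, -0.0]
contact_force: [1.2, 0.2, -1.3]
opening: 0.8
time: 8.15
eef_pos: [0.5659, -0.2542, 0.295]
tcp_rot: [0.977, -0.214, 0.001, 0.0]
contact_force: [1.3, 0.1, 0.4]
opening: 0.8
```

View pics/ovt5.png

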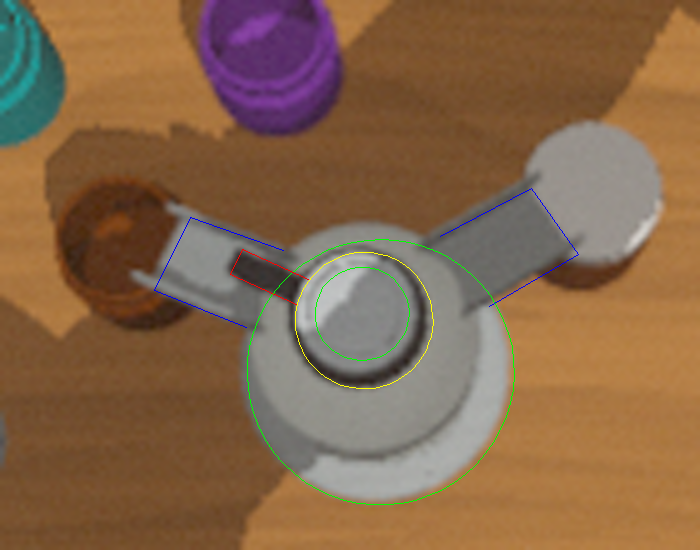

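View pics/b5.png

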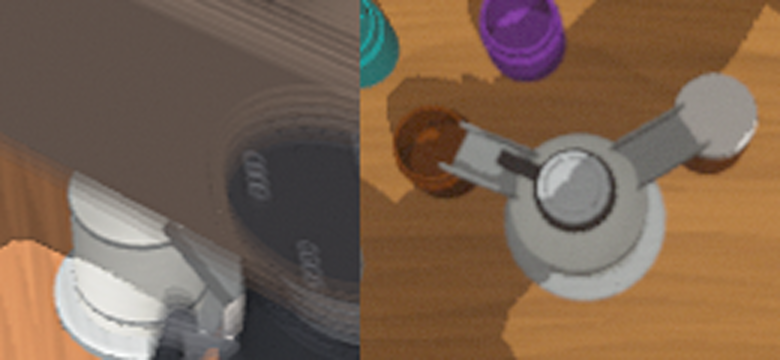

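```bash
python3 - <<'E'
from ov import *
from scipy.optimize import minimize
a=cv2.imread("pics/top0.png").astype(int);im=cv2.imread("pics/top5.png").astype(int);g=im.max(2)
ys,xs=np.mgrid[0:384,0:512]
m=(g<75)&(xs>205)&(xs<224)&(ys>165)&(ys<185)
P=np.array([ray("top",(x,y),.194)[:2] for x,y in zip(xs[m],ys[m])])
for C in([.543,.103],[.5424,.1039],[.5435,.1035]):
    d=P-C;w=np.hypot(*d.T);k=(w>.034)&(w<.064)
    print(k.sum(),np.degrees(np.arctan2(*d[k].mean(0)[::-1])))
q=P[k]-P[k].mean(0);v=np.linalg.svd(q)[2][0];print("pca",np.degrees(np.arctan2(v[1],v[0])))
# chute lip corners refined (pixels read from 5x overlay): rails tips
for z in(.105,.115):
    A=ray("top",(165+177/5,120+207/5),z);B=ray("top",(165+138/5,120+275/5),z);mm=(A+B)/2
    d=mm[:2]-[.543,.103];print(z,np.degrees(np.arctan2(d[1],d[0])),np.hypot(*d),np.linalg.norm(A-B))
for t in("open_jar_mid","capped_jar_mid"):
    print(t,[(round(d["p"],2),[round(d["xy"][0]*512),round(d["xy"][1]*384)]) for d in optics.recognise("top",t)])
E
```

```text
63 66.16687845769454
63 65.07493950461206
62 66.48073000643276
pca -112.82109524311083
0.105 64.3033690087409 0.11548349512769543 0.038366433653725135
0.115 64.78924979025318 0.11328291616952342 0.037942077971334566
open_jar_mid [(0.93, [209, 257]), (0.87, [219, 129]), (0.74, [190, 169]), (0.62, [161, 133])]
capped_jar_mid [(0.69, [282, 156])]
```

The tab reads 65–67° and the left chute 64.5–65.5°, so they agree within measurement error. Both jars are at the same pixels as before, and nothing is touching. Handing in.

```bash
python3 -m crank '0 0 0 0 0 0; 0 0 0 0 0 0'; python3 -c "
from plant import ctrl;print(ctrl.sign_off())"
```

```text
time: 8.6
eef_pos: [0.5662, -0.2506, 0.2938]
tcp_rot: [0.977, -0.213, 0.0, 0.0]
contact_force: [0.4, -0.5, -0.6]
opening: 0.8
the job is handed in; nothing more can be done
None
```

The selector tab now points out over the left chute, which feeds the open amber jar. I gripped the tab at 20 N, turned it about 71° anticlockwise along an arc, let go, raised the gripper and backed away. I handed the job in at 8.6 s; it returned no verdict.

- **Tab angle:** the last top picture puts the tab at 65–67° in the world frame and the left chute at 64.5–65.5°. They agree to about 1–2°, which is about the accuracy of the measurement.
- **Jars:** the detector found both within 2 pixels of where they were at the start.
- **Fixed rings:** no contact showed in the pictures, and the largest wrist force I read was about 12 N, while gripping the tab.
- **Failed check:** the arm blocked the side camera in the last picture, so the final tab angle rests on the top camera alone.

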